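Gauge a printed tensile bar in the bench micrometer

TASK

Measure the thickness of the printed tensile bar (the one with the narrow waist) in the bench micrometer: lay it flat on the micrometer's table, crosswise, and slide it back until the edge of its waist is home against both stop pins, with the middle of the waist under the spindle. Then turn the ratchet knob at the very top clockwise, seen from above, until the spindle has closed on the bar and the ratchet slips, let it slip through about a quarter of a turn (never as much as half a turn) and let go, leaving the bar clamped; the spindle must not be forced down onto the plastic, and leave the other things on the desk alone.

Things in the scene. Friction and masses are not known exactly. Their poses are not given: they have to be found in the camera images.
- tensile_bar: Printed dumb-bell tensile test bar, off-white plastic, 246 mm long, 10 mm thick, about 65 g, lying flat. Both ends are 29 mm wide; the waist, the middle 57 mm, is 19 mm wide; each end has its full width from 56 mm off the middle outwards. Origin: centre of the underside. x runs along its length, y across its width, z up. It is the same either way round.
- straight_bar: Plain printed straight bar without a waist, the same plastic, 200 x 25 x 10 mm: not the one to measure. Origin: centre of its underside, x along its length.
- mic_stand: Bench micrometer, fixed to the desk. Origin: on the spindle axis, at desk level; z up, x from the table back to the column, y to the left along the table: the bar must lie along y. Base 150 mm (x -53 to +97) by 110 mm (y), 22 mm high. Column at x = 68 mm, 25 mm thick (38 at the clamp), 128 mm high; its arm, 33 mm wide, from 79 to 109 mm high, carries the micrometer head, spindle straight down.
- table_center (a point): Point straight under the spindle on top of the flat steel table, which is 80 mm (stand x) by 100 mm (stand y), centred here, its top 35 mm above the desk. The bar's ends overhang it on both sides.
- stop_pins (a point): Point on the table top midway between the two stop pins: each 8 mm in diameter and 8 mm tall, 22 mm to either side of here along the stand's y, 13.5 mm behind the spindle axis. With the edge of its waist against both pins the bar's long centre line passes under the spindle.
- spindle: Steel spindle, 8 mm diameter; origin at the centre of its flat lower face, 14 to 16.5 mm above the table at the start (limit 20), 10 mm when it is on the bar. It does not turn. Quick feed: 10 mm a turn, 1.59 mm down for each radian of knob turned clockwise. The screw turns stiffly (0.016 N m, or some 10 N if the knob is pushed along its axis) and stays where it is left.
- ratchet_top (a point): Centre of the top of the ratchet knob: ribbed steel, 18 mm diameter, 20 mm tall, axis vertical, uppermost on the head, about 180 mm above the desk. Under it is the thimble (22 mm diameter, 30 mm tall, coned on top), driven through the ratchet; turning the thimble itself bypasses the ratchet and overloads the bar. Knob, thimble and spindle go down together as the knob turns.
- ratchet (a joint): Angle by which the ratchet knob has slipped on the thimble, rad, 0 at the start, growing as the knob turns clockwise against the thimble. It slips smoothly at 0.036 N m, which presses the spindle onto the bar with about 12 N. It also slips if the knob is kept from going down while it is turned; that adds to this angle too.
- print_gear: The printed gear lying or standing on the desk, a bystander. Origin: centre of its underside.
- knob_part: The printed knob lying or standing on the desk, a bystander. Origin: centre of its underside.
- tape_roll: The roll of tape lying or standing on the desk, a bystander. Origin: centre of its underside.
- marker_blue: The marker pen lying or standing on the desk, a bystander. Origin: centre of its underside.
- sticky_pad: The note pad lying or standing on the desk, a bystander. Origin: centre of its underside.
- mug: The mug lying or standing on the desk, a bystander. Origin: centre of its underside.

How it is judged:
By the outcome, as a careful person would: the job done as asked, in the order asked, and still so for the second after the job is handed in, with the robot touching nothing.
It also fails if it takes over 72 s, if anything falls off the work surface, if the arm or the gripper's body presses on something with over 40 N, if the wrist force passes 120 N, or if a joint passes its speed limit or range.

ROBOT

A 6-joint arm with a two-finger parallel gripper is mounted at the origin on a cart in front of the work surface, level with it; the furniture and walls round the work are solid. World frame = base frame: x ahead of the robot, y to its left, z up, the work surface at z = 0. Lengths are in m, angles in rad, forces in N, time in s.
With the tool pointing down it reaches from about 0.425 to 0.95 m from the base axis. Payload 3.5 kg.
Tool frame: the origin (TCP) lies midway between the tips of the shut fingers; the grasp point (between the pads) lies 19 mm behind it (robot.tcp_to_grasp is the distance from the TCP to the grasp point, in m); z points along the fingers, y is the line along which they close (so a half turn about z gives the same grasp; the last joint's range is limited). The gripper opens to 85 mm and grips with 20 to 120 N. Pads are 22 mm wide; open, the fingers measure 114 mm over their backs; the gripper's body (76 mm by 85 mm) begins 54 mm behind the grasp point. The pads swing forward as they close: fully open they stand 13 mm farther back than shut.
Start: joints at [1.177, 0.286, 1.577, -0, 1.279, -0.15], TCP at [0.163, 0.655, 0.231] pointing down, gripper open.
Joint ranges: [-2.77, 2.77], [-0.9, 2.22], [0.21, 2.48], [-1.53, 4.67], [0.24, 2.81], [-2.84, 2.84]. Speed limits (rad/s): [2.79, 2.79, 3.14, 3.14, 3.14, 3.14].

INTERFACE

Orientations are given as a unit quaternion [x, y, z, w].
In Python, from bench import robot gives the robot as it stands.
- The arm moves only by the shell command python3 -m inch 'ROWS' [OPENING] [FORCE]. ROWS is JSON, a list of rows, each a list of 2 entries, a list of its own where there are three numbers: the shift along the tool's x, y, z in m, then the turn about the tool's z in degrees. A call has 1 to 5 rows; each row is the pose to reach, as a shift and turn from the pose commanded when the call began, along the tool's axes at that moment; what a row does not reach only later rows make up. A row lasts 1/8 s, in which the tool goes at most 62.5 mm and 10.7 degrees, less where a joint would pass 70% of its speed; a pose out of reach is approached as far as the arm can. A call with a gripper value outside its range is refused whole. OPENING is the closure, from 0 (fully open) to 1 (shut), set as the call begins (- or left out, the last holds). The fingers move at their own pace and stop on an object; FORCE is the grip in N (left out, the last holds). Time passes only in rows, so rows that repeat a pose let the fingers close. It gives the time, the measured TCP pose, the force, the opening and the grip force at its end, in the units of the state.
- robot.get_obs(): the state, without advancing time (a new reading comes with each control period).
- robot.get_image(name): name is "scene" or "top" or "wrist"; returns a dict with "color" (480x640x3 uint8, blue, green, red), "fx", "fy", "cx", "cy" (pixels), "world_from_camera" (4x4, takes a point from camera to world coordinates); the wrist camera has in their place "hand_eye" (4x4, takes a point from camera to tool coordinates, whose origin is the TCP and whose axes are the flange's). Camera axes: x right, y down, z forward; pixel columns grow to the right and rows downward; lengths in m; the calibration is good to about 2 mm. A picture is of the moment at which its call begins: read the wrist's pose just before it. There is no depth.
- robot.sign_off(): hands the job in; it is judged then, once.
Trained networks look in a picture, given as the dict that the camera call returned (one of the last four; its "shot" number tells which), for a name from the list of things; names that differ only in an ending like _2 or _b are one class to them, and where a whole thing is asked for, a point or a joint stands for the part that bears it (a point fixed in the world has none). Each returns a list of dicts, best first, with "score" (0 to 1); they miss things now and then, are a little off and sometimes report something else, mostly with a low value. They report only what shows in the picture. A call takes as long as a camera call.
- robot.masks_of(picture, thing): "region" (480x640 bool, what is visible of it) and "location" ([column, row] in pixels, amid what is visible of it).
The state is a dict: "time_s": time; "qpos": joint angles; "joint_vel": joint speeds; "joint_torque": joint torques, N m; "position": TCP position; "tool_rot": TCP orientation; "force": force on the tool from outside, world axes, zero at the start; "torque": the same for the moment, N m; "width": opening from 0.0 (shut) to 1.0 (fully open); "gripper_force": force on a finger pad.
Only numpy, scipy, OpenCV 4.12 (cv2) and the standard library are available. Lean on these libraries where they do the work, as an engineer would, in place of code of your own. Each camera call takes 0.05 s, during which the arm holds its last target. There are 200 camera calls.

## Working session

There is one attempt and no reset: what is moved stays moved. The work goes in short steps, Python scripts to look and compute and a shell command to move; the robot and the scene stay as the last step left them, time stands still between calls to the robot, and variables do not carry over. Pictures are saved under pics/ and viewed, at most 10 in all, crops included, and the job is handed in when it is done.

```bash
ls; mkdir -p pics; cat > h.py <<'E'
import numpy as np, cv2
from bench import robot
from scipy.spatial.transform import Rotation as R
def cam(p):
    if "world_from_camera" in p: return np.array(p["world_from_camera"])
    return None
def ray(p,T,uv,z):
    d=T[:3,:3]@np.array([(uv[0]-p["cx"])/p["fx"],(uv[1]-p["cy"])/p["fy"],1.0])
    o=T[:3,3]; return o+d*(z-o[2])/d[2]
def proj(p,T,X):
    c=np.linalg.inv(T)@np.append(X,1); return np.array([p["fx"]*c[0]/c[2]+p["cx"],p["fy"]*c[1]/c[2]+p["cy"]])
def toolT(o):
    T=np.eye(4);T[:3,:3]=R.from_quat(o["tool_rot"]).as_matrix();T[:3,3]=o["position"];return T
def wrist():
    o=robot.get_obs();p=robot.get_image("wrist");return p,toolT(o)@np.array(p["hand_eye"])
E
python3 - <<'E'
from h import *
o=robot.get_obs();print(o)
for n in("top","scene"):
    p=robot.get_image(n);T=cam(p);cv2.imwrite(f"pics/{n}0.png",p["color"]);print(n,T[:3,3].round(3),p["fx"])
    for t in["tensile_bar","straight_bar","mic_stand","spindle","ratchet_top","print_gear","knob_part","tape_roll","marker_blue","sticky_pad","mug"]:
        for m in robot.masks_of(p,t)[:2]:
            z={"tensile_bar":.01,"straight_bar":.01,"ratchet_top":.17}.get(t,0.02)
            r=m["region"].astype(np.uint8);q=cv2.minAreaRect(cv2.findNonZero(r))
            print(t,round(m["score"],2),np.round(m["location"]),r.sum(),ray(p,T,m["location"],z).round(3),[ray(p,T,c,z)[:2].round(3).tolist() for c in cv2.boxPoints(q)])
E
```

```text
pics
{'time_s': 0.0, 'qpos': array([ 1.17699426e+00,  2.87189819e-01,  1.57817381e+00, -3.87082404e-06,
        1.27861720e+00, -1.50000146e-01]), 'joint_vel': array([-1.48022114e-03, -6.88550053e-05,  3.83403448e-04,  7.71148423e-04,
        1.88579679e-03,  1.43458747e-03]), 'joint_torque': array([-2.97101633e-04, -4.05982804e+01, -2.92629039e+01, -2.17698243e-04,
        5.90651194e-03, -8.63672909e-06]), 'position': array([0.16265695, 0.65442871, 0.22993281]), 'tool_rot': array([ 1.21598637e-01,  9.92578634e-01, -1.15071395e-03, -3.18902501e-04]), 'force': array([ 0.11557609,  0.46872004, -0.55225543]), 'torque': array([ 0.02161015, -0.02302631,  0.00299281]), 'gripper_force': 0.0, 'width': 0.9958155097050939}
top [ 0.308 -0.002  1.453] 487.6177332109549
tensile_bar 0.8 [249. 275.] 713 [0.492 0.23  0.01 ] [[0.617, 0.248], [0.618, 0.218], [0.371, 0.21], [0.371, 0.24]]
straight_bar 0.66 [407. 274.] 618 [ 0.487 -0.241  0.01 ] [[0.585, -0.215], [0.589, -0.244], [0.387, -0.263], [0.383, -0.235]]
mic_stand 0.63 [321. 262.] 1801 [0.525 0.016 0.02 ] [[0.625, 0.076], [0.627, -0.035], [0.4
[... 2207 characters left out ...]
_part 0.49 [333. 276.] 2473 [ 0.53 -0.    0.02] [[0.619, 0.086], [0.68, -0.152], [0.466, -0.145], [0.433, 0.081]]
tape_roll 0.72 [393. 212.] 253 [ 0.48  -0.342  0.02 ] [[0.51, -0.367], [0.454, -0.396], [0.428, -0.323], [0.482, -0.295]]
tape_roll 0.65 [299. 391.] 415 [0.443 0.35  0.02 ] [[0.501, 0.357], [0.501, 0.339], [0.369, 0.357], [0.371, 0.374]]
marker_blue 0.88 [300. 394.] 370 [0.438 0.353 0.02 ] [[0.5, 0.357], [0.5, 0.34], [0.37, 0.358], [0.371, 0.374]]
sticky_pad 0.69 [317. 231.] 344 [ 0.657 -0.147  0.02 ] [[0.677, -0.109], [0.706, -0.185], [0.636, -0.198], [0.61, -0.122]]
mug 0.78 [359. 187.] 629 [ 0.633 -0.417  0.02 ] [[0.629, -0.31], [0.7, -0.483], [0.606, -0.517], [0.544, -0.342]]
```

```bash
python3 - <<'E'
import cv2
t=cv2.imread("pics/top0.png")[190:340,170:470]; s=cv2.imread("pics/scene0.png")[170:420,200:440]
cv2.imwrite("pics/a.png",cv2.resize(t,None,fx=2.6,fy=2.6)); cv2.imwrite("pics/b.png",cv2.resize(s,None,fx=2.4,fy=2.4))
E
```

```text
(no output)
```

View pics/a.png

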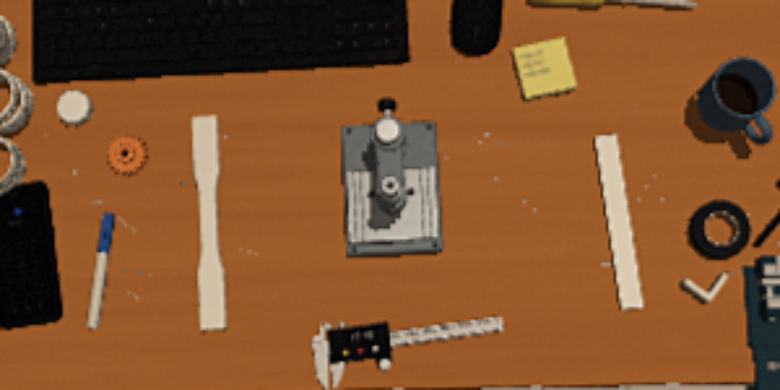

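View pics/b.png

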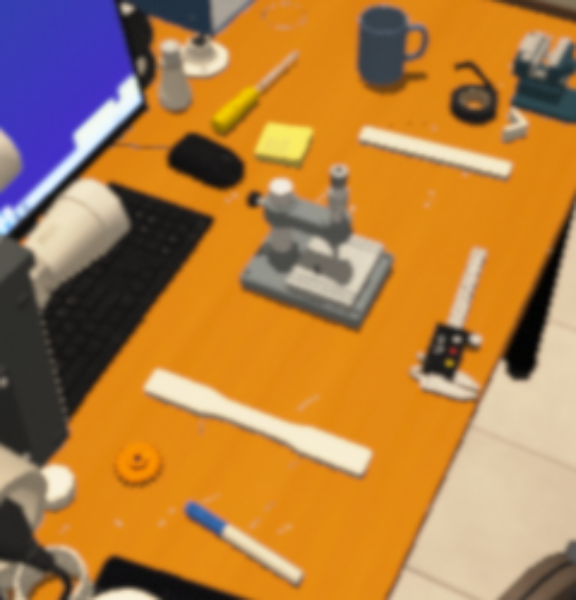

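The scene shows the tensile bar at crop (208,222), lying along x. The micrometer's knob is at (390,185), with its column away from the robot. The straight bar is on the right.

```bash
cat >> h.py <<'E'
def plan(x,y,z,yaw,n=1):
    """tool-axis shift/turn to reach world TCP, tool y at yaw(deg), tool down"""
    o=robot.get_obs();T=toolT(o);d=T[:3,:3].T@(np.array([x,y,z])-T[:3,3])
    cur=np.degrees(np.arctan2(T[1,1],T[0,1]));t=(cur-yaw+180)%360-180
    print("pos",T[:3,3].round(4),"yaw",round(cur,2),"q1,q6",o["qpos"][[0,5]].round(2),"shift mm",(d*1000/n).round(1),"turn",round(t/n,1),"tilt",T[:2,2].round(4))
E
python3 - <<'E'
from h import *
p,T=wrist();print(np.array(p["hand_eye"]).round(3),p["fx"])
plan(.40,.23,.33,91)
E
```

```text
[[-0.002 -0.961 -0.277  0.071]
 [ 1.    -0.001 -0.002 -0.   ]
 [ 0.002 -0.277  0.961 -0.142]
 [ 0.     0.     0.     1.   ]] 411.9968492248471
pos [0.1629 0.655  0.2313] yaw 76.03 q1,q6 [ 1.18 -0.15] shift mm [-332.7 -355.2  -98.7] turn -15.0 tilt [-0. -0.]
```

```bash
python3 -m inch '[[[-0.042,-0.044,-0.05],-5],[[-0.084,-0.088,-0.09],-10],[[-0.126,-0.132,-0.098],-15],[[-0.168,-0.176,-0.098],-15],[[-0.21,-0.22,-0.098],-15]]'
python3 - <<'E'
from h import *
plan(.40,.23,.33,91)
E
```

```text
time_s: 1.88
position: [0.3048, 0.4061, 0.3301]
tool_rot: [-0.009, 1.0, 0.001, 0.001]
force: [1.5, -0.1, -0.2]
width: 1.0
gripper_force: 0.0
pos [0.3048 0.4061 0.3301] yaw 91.07 q1,q6 [ 0.73 -0.86] shift mm [ -91.9 -177.8   -0. ] turn 0.1 tilt [0.0019 0.0014]
```

```bash
python3 -m inch '[[[-0.03,-0.055,0],0],[[-0.06,-0.11,0],0],[[-0.09,-0.165,0],0],[[-0.092,-0.178,0],0],[[-0.092,-0.178,0],0]]'
cat >> h.py <<'E'
def barpose(p,T,z,thing="tensile_bar"):
    m=robot.masks_of(p,thing)[0];r=m["region"].astype(np.uint8)
    c=max(cv2.findContours(r,cv2.RETR_EXTERNAL,cv2.CHAIN_APPROX_NONE)[0],key=cv2.contourArea)[:,0]
    w=np.array([ray(p,T,u,z)[:2] for u in c],np.float32)*1000
    (cx,cy),(a,b),_=q=cv2.minAreaRect(w);B=cv2.boxPoints(q)
    e=max(B[1]-B[0],B[2]-B[1],key=np.linalg.norm);print(thing,round(m["score"],2),"c",round(cx,1),round(cy,1),"size",round(a,1),round(b,1),"yaw",round(np.degrees(np.arctan2(e[1],e[0])),2),"touches edge",c.min(0),c.max(0))
E
python3 - <<'E'
from h import *
p,T=wrist();barpose(p,T,.01);barpose(p,T,.0);cv2.imwrite("pics/w1.png",p["color"])
for t in("mic_stand","spindle","ratchet_top"):
    for m in robot.masks_of(p,t)[:1]: print(t,m["score"],m["location"])
E
```

```text
time_s: 2.5
position: [0.3993, 0.2309, 0.3291]
tool_rot: [-0.008, 1.0, 0.0, 0.0]
force: [0.4, -0.1, -0.4]
width: 0.999
gripper_force: 0.0
tensile_bar 0.81 c 492.4 226.1 size 247.1 30.6 yaw 2.86 touches edge [300 154] [332 351]
tensile_bar 0.81 c 496.0 226.0 size 252.4 31.2 yaw 2.86 touches edge [300 154] [332 351]
mic_stand 0.65 [125.9, 283.1]
spindle 0.76 [70.3, 321.5]
ratchet_top 0.57 [59.7, 335.5]
```

View pics/w1.png

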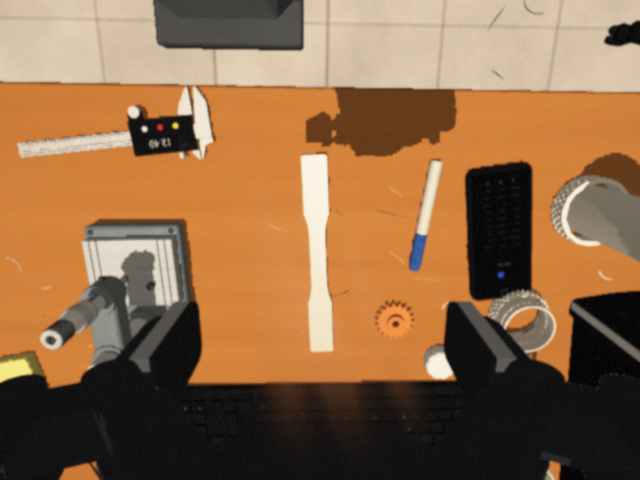

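The bar appears at columns 302–333, rows 153–352, well clear of its neighbours. I'm grasping it 78 mm from its middle, at the end near the robot.

```bash
python3 - <<'E'
from h import *
plan(.4145,.222,.003,92.9)
E
```

```text
pos [0.3987 0.2324 0.3289] yaw 91.17 q1,q6 [ 0.31 -1.28] shift mm [-15.7 -10.8 325.9] turn -1.7 tilt [-0.0002  0.0001]
```

```bash
python3 -m inch '[[[-0.01,-0.005,0.06],-1],[[-0.0157,-0.01,0.12],-1.7],[[-0.0157,-0.01,0.18],-1.7],[[-0.0157,-0.01,0.24],-1.7],[[-0.0157,-0.01,0.27],-1.7]]'
python3 - <<'E'
from h import *
for i in range(3):plan(.4145,.222,.003,92.9)
p,T=wrist();barpose(p,T,.01);plan(.4145,.222,.003,92.9)
E
```

```text
time_s: 3.42
position: [0.4123, 0.2217, 0.0553]
tool_rot: [-0.025, 1.0, -0.001, -0.003]
force: [-0.6, -0.2, 0.6]
width: 0.997
gripper_force: 0.0
pos [0.4123 0.2217 0.0553] yaw 92.82 q1,q6 [ 0.28 -1.34] shift mm [-2.5  0.3 52.3] turn -0.1 tilt [-0.0056 -0.0015]
pos [0.4123 0.2217 0.0553] yaw 92.82 q1,q6 [ 0.28 -1.34] shift mm [-2.5  0.3 52.3] turn -0.1 tilt [-0.0056 -0.0015]
pos [0.4123 0.2217 0.0553] yaw 92.82 q1,q6 [ 0.28 -1.34] shift mm [-2.5  0.3 52.3] turn -0.1 tilt [-0.0056 -0.0015]
tensile_bar 0.81 c 437.6 223.8 size 137.8 28.8 yaw 2.85 touches edge [294 178] [356 430]
pos [0.4115 0.2213 0.055 ] yaw 92.81 q1,q6 [ 0.28 -1.34] shift mm [-3.5  0.7 52. ] turn -0.1 tilt [-0.0088 -0.0024]
```

```bash
python3 -m inch '[[[-0.002,0,0.03],0],[[-0.002,0.0005,0.045],0],[[-0.002,0.0005,0.051],0],[[-0.002,0.0005,0.052],0]]'
python3 -m inch '[[[0,0,0],0],[[0,0,0],0],[[0,0,0],0],[[0,0,0],0],[[0,0,0],0]]' 1 60
python3 -m inch '[[[0,0,0],0],[[0,0,0],0]]'
python3 -c "
from h import *
plan(.4145,.222,.003,92.9);print(robot.get_obs()['force'])"
```

```text
time_s: 4.03
position: [0.4175, 0.2224, 0.0076]
tool_rot: [-0.024, 1.0, 0.0, 0.0]
force: [0.3, 0.6, 0.4]
width: 1.001
gripper_force: 0.0
time_s: 4.65
position: [0.4176, 0.2223, 0.0077]
tool_rot: [-0.024, 1.0, 0.0, 0.0]
force: [-1.8, -0.6, 6.1]
width: 0.299
gripper_force: 58.7
time_s: 4.9
position: [0.4176, 0.2223, 0.0078]
tool_rot: [-0.024, 1.0, 0.0, 0.0]
force: [-1.8, -0.9, 4.6]
width: 0.3
gripper_force: 58.7
pos [0.4176 0.2223 0.0078] yaw 92.74 q1,q6 [ 0.27 -1.34] shift mm [ 3.1 -0.1  4.7] turn -0.2 tilt [0.0006 0.0001]
[-1.7909969  -0.92881595  4.56415875]
```

```bash
python3 -m inch '[[[0,0,0],0],[[0,0,0],0],[[0,0,0.004],0],[[0,0,0.004],0]]' 0.45
python3 -m inch '[[[0,0,0],0],[[0,0,0],0],[[0,0,0],0],[[0,0,0],0]]' 1 60
python3 -m inch '[[[0,0,-0.02],0],[[0,0,-0.06],0],[[0,0,-0.10],0],[[0,0,-0.12],0],[[0,0,-0.12],0]]'
python3 -c "
from h import *
plan(.4176,.222,.12,2.9);p,T=wrist();print(robot.get_obs()['force'])
cv2.imwrite('pics/w2.png',p['color'])
o=robot.get_obs();barpose(p,T,o['position'][2]+.006)"
```

```text
time_s: 5.4
position: [0.4165, 0.222, 0.0023]
tool_rot: [-0.024, 1.0, -0.0, -0.001]
force: [0.8, -0.3, 0.3]
width: 0.551
gripper_force: 0.0
time_s: 5.9
position: [0.4173, 0.2222, 0.0031]
tool_rot: [-0.024, 1.0, 0.0, 0.0]
force: [0.2, -0.7, 1.3]
width: 0.311
gripper_force: 59.2
time_s: 6.52
position: [0.4181, 0.2225, 0.1245]
tool_rot: [-0.024, 1.0, 0.0, 0.002]
force: [0.4, 0.9, -0.3]
width: 0.317
gripper_force: 59.2
pos [0.4181 0.2225 0.1245] yaw 92.73 q1,q6 [ 0.27 -1.34] shift mm [ 0.5 -0.4  4.5] turn 89.8 tilt [0.0036 0.001 ]
[-0.6154285  -0.41706924  0.07799801]
tensile_bar 0.87 c 419.8 222.3 size 99.2 29.7 yaw 3.07 touches edge [279 186] [365 430]
```

View pics/w2.png

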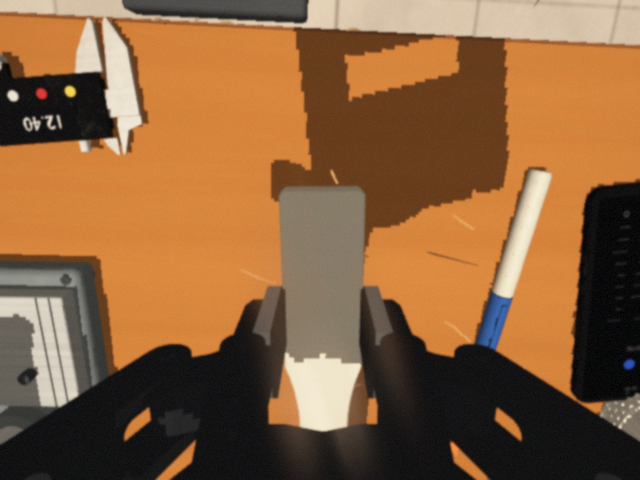

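The bar is held squarely at its near end: the end edge is at row 186, with a pad on each side. Next I'll turn it crosswise and look at the stand.

```bash
python3 -m inch '[[[0.004,-0.004,-0.04],10],[[0.008,-0.008,-0.08],20],[[0.012,-0.012,-0.12],30],[[0.016,-0.016,-0.126],40],[[0.018,-0.02,-0.126],50]]'
python3 -m inch '[[[0,0,0],10],[[0,0,0],20],[[0,0,0],30],[[0,0,0],40],[[0,0,0],42.7]]'
python3 -m inch '[[[0,0,0],0],[[0,0,0],0]]'
python3 -c "
from h import *
plan(.40,.20,.25,0);p,T=wrist();np.savez('w3',T=T,**{k:p[k] for k in('fx','fy','cx','cy')})
cv2.imwrite('pics/w3.png',p['color'])
o=robot.get_obs();barpose(p,T,o['position'][2]+.006)
for t in('mic_stand','spindle','ratchet_top','stop_pins','table_center'):
    for m in robot.masks_of(p,t)[:1]: print(t,m['score'],m['location'])
"
```

```text
time_s: 7.25
position: [0.3997, 0.2011, 0.248]
tool_rot: [0.404, 0.915, -0.0, -0.001]
force: [0.3, 1.1, -0.5]
width: 0.313
gripper_force: 59.3
time_s: 7.88
position: [0.3993, 0.2011, 0.2466]
tool_rot: [0.708, 0.706, -0.002, -0.001]
force: [-0.6, 0.1, -0.4]
width: 0.31
gripper_force: 59.3
time_s: 8.12
position: [0.3997, 0.2012, 0.2478]
tool_rot: [0.707, 0.708, -0.001, -0.001]
force: [-0.5, 0.2, -0.4]
width: 0.315
gripper_force: 59.3
pos [0.3997 0.2012 0.2478] yaw 0.07 q1,q6 [0.24 0.24] shift mm [-1.2  0.3 -2.2] turn 0.1 tilt [-0.002  -0.0005]
tensile_bar 0.88 c 399.5 199.9 size 29.5 97.9 yaw -89.19 touches edge [279 186] [364 430]
mic_stand 0.56 [470.7, 335.2]
stop_pins 0.71 [467.9, 333.2]
table_center 0.68 [470.4, 339.4]
```

View pics/w3.png

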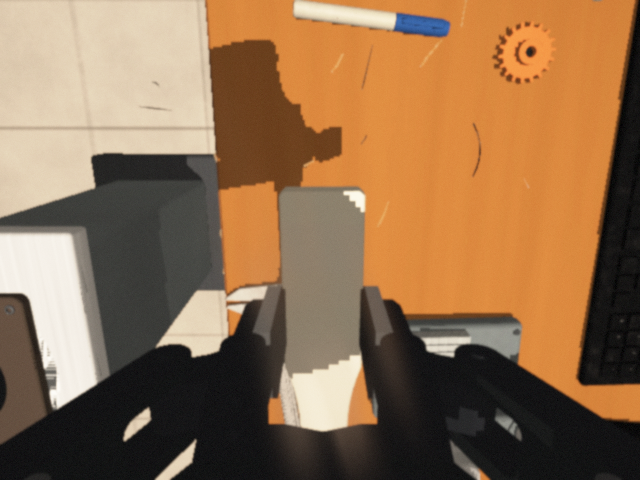

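The stand is mostly hidden behind the gripper here: only its rear left corner shows, near (520,318). I'll use the earlier top and w1 pictures for its pose.

```bash
python3 - <<'E'
import cv2,numpy as np
t=cv2.imread("pics/top0.png")[224:292,296:344]; s=cv2.imread("pics/w1.png")[205:355,35:205]
t=cv2.resize(t,None,fx=7,fy=7,interpolation=cv2.INTER_CUBIC)[:476]; s=cv2.resize(s,None,fx=2.6,fy=2.6,interpolation=cv2.INTER_CUBIC)
H=max(t.shape[0],s.shape[0]);f=lambda i:cv2.copyMakeBorder(i,0,H-i.shape[0],0,0,0)
cv2.imwrite("pics/c.png",np.hstack([f(t),f(s)]));print(t.shape,s.shape)
E
```

```text
(476, 336, 3) (390, 442, 3)
```

View pics/c.png

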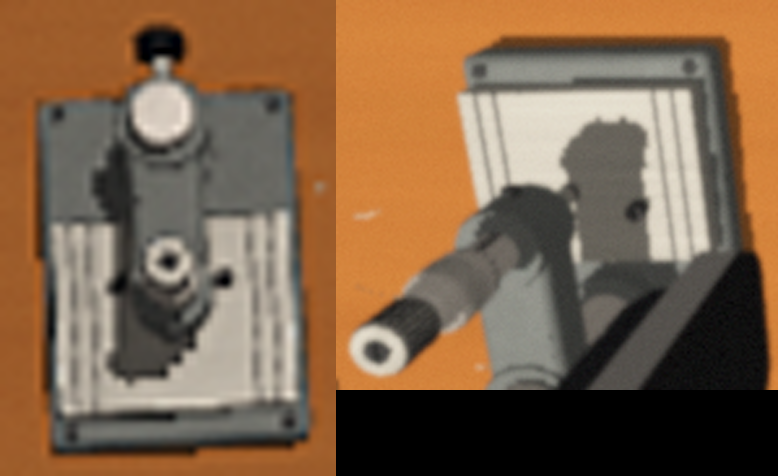

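The left half (top view) shows the base corners at (38,103), (290,90), (307,437), (55,452), the pins at (118,285) and (222,278), and the knob at (168,260). The right half (w1) shows the table front corners at (458,94) and (690,89) and the knob top at (378,350).

```bash
cat > fit.py <<'E'
from h import *
from scipy.optimize import least_squares
pt=robot.get_image("top");Tt=cam(pt)
pw=dict(np.load("w3.npz"))
Tm=np.eye(4);Tm[:3,:3]=R.from_euler("z",91.12-0.07,degrees=True).as_matrix()@pw["T"][:3,:3]
he=np.array(robot.get_image("wrist")["hand_eye"])
o=np.eye(4);a=np.radians(91.12);o[:3,:3]=np.array([[-np.sin(a)*-1*-1,np.cos(a),0],[np.cos(a),np.sin(a),0],[0,0,-1]]);o[:3,3]=[.3990,.2317,.329]
Tw=o@he
top=[((-53,55,22),(55,452)),((-53,-55,22),(307,437)),((97,55,22),(38,103)),((97,-55,22),(290,90)),((-40,50,35),(60,413)),((-40,-50,35),(299,402)),((40,50,35),(53,222)),((40,-50,35),(290,212)),((13.5,22,41),(118,285)),((13.5,-22,41),(222,278)),((0,0,None),(168,260))]
wr=[((-40,-50,35),(458,94)),((-40,50,35),(690,89)),((0,0,None),(378,350)),((-53,-55,22),(466,57)),((-53,55,22),(714,50))]
def res(v,cams=(1,1)):
    x,y,th,h=v;out=[]
    def W(X):
        z=h if X[2] is None else X[2];c,s=np.cos(th),np.sin(th);return np.array([x+c*X[0]-s*X[1],y+s*X[0]+c*X[1],z])/1000
    if cams[0]:
        for X,u in top: out.append(proj(pt,Tt,W(X))-(np.array(u)/7+[296,224]-.4))
    if cams[1]:
        for X,u in wr: out.append(proj(pw,Tw,W(X))-((np.array(u)-[336,0])/2.6+[35,205]-.3))
    return np.array(out)
for c in((1,1),(1,0),(0,1)):
    s=least_squares(lambda v:res(v,c).ravel(),[500,0,0,180]);print(s.x[:2].round(1),np.degrees(s.x[2]).round(2),s.x[3].round(1))
    if c==(1,1):print(res(s.x).round(1).tolist())
E
python3 fit.py
```

```text
[504.8  17.4] 1.78 179.6
[[-1.0, -0.5], [0.4, -0.3], [-0.6, -0.6], [0.0, -0.6], [-0.4, 0.1], [-0.3, -0.1], [-0.5, 0.4], [-0.5, 0.1], [0.0, -0.5], [0.2, -0.3], [-0.2, -0.0], [0.3, -1.0], [1.3, -0.2], [0.7, 0.8], [-2.8, -1.1], [-0.8, 0.4]]
[504.1  16.7] 1.72 183.6
[504.9  17.8] 2.08 179.9
```

```bash
python3 -c "
from h import *
plan(.43,.0916,.058,1.6)"
```

```text
pos [0.4001 0.2013 0.249 ] yaw 0.04 q1,q6 [0.24 0.24] shift mm [-109.8   29.8  191. ] turn -1.6 tilt [0.0002 0.0001]
```

```bash
python3 -m inch '[[[-0.04,0.028,0.02],-1.6],[[-0.09,0.03,0.05],-1.6],[[-0.11,0.03,0.09],-1.6],[[-0.11,0.03,0.14],-1.6],[[-0.11,0.03,0.175],-1.6]]'
python3 -m inch '[[[0,0,0.016],0],[[0,0,0.016],0],[[0,0,0.016],0]]'
python3 -c "
from h import *
plan(.4786,.0916,.058,1.6);o=robot.get_obs();print(o['force'])
p,T=wrist();barpose(p,T,o['position'][2]+.006)
barpose(p,T,o['position'][2]+.006)"
```

```text
time_s: 9.2
position: [0.4292, 0.0909, 0.072]
tool_rot: [0.697, 0.717, -0.001, -0.001]
force: [0.6, -0.0, -0.7]
width: 0.315
gripper_force: 59.3
time_s: 9.57
position: [0.4316, 0.0914, 0.0596]
tool_rot: [0.697, 0.717, 0.001, 0.001]
force: [0.3, -0.3, -0.2]
width: 0.316
gripper_force: 59.3
pos [0.4316 0.0914 0.0596] yaw 1.65 q1,q6 [-0.02 -0.05] shift mm [-1.2 47.   1.7] turn 0.1 tilt [ 0.0032 -0.0001]
[ 0.30741805 -0.33683541 -0.20965164]
tensile_bar 0.88 c 431.1 89.8 size 29.1 97.8 yaw -88.01 touches edge [279 187] [364 430]
tensile_bar 0.88 c 431.1 89.8 size 29.1 97.8 yaw -88.01 touches edge [279 187] [364 430]
```

```bash
python3 -m inch '[[[-0.0005,0.015,0],0],[[-0.0005,0.03,0],0],[[-0.0005,0.045,0.002],0],[[-0.0005,0.047,0.003],0],[[-0.0005,0.047,0.003],0]]'
python3 -m inch '[[[0,0,0.006],0],[[0,0,0.010],0],[[0,0,0.012],0],[[0,0,0.014],0],[[0,0,0.014],0]]'
python3 -m inch '[[[0,0,0.001],0],[[0,0,0.001],0],[[0,0,0.002],0],[[0,0,0.002],0],[[0,0,0.002],0]]'
python3 -c "
from h import *
plan(.4786,.0916,.038,1.6)
p=robot.get_image('top');barpose(p,cam(p),.045);p=robot.get_image('scene');barpose(p,cam(p),.045)"
```

```text
time_s: 10.35
position: [0.4769, 0.0922, 0.0544]
tool_rot: [0.697, 0.717, -0.001, -0.001]
force: [-0.2, -0.7, -0.3]
width: 0.313
gripper_force: 59.3
time_s: 10.98
position: [0.477, 0.0922, 0.0408]
tool_rot: [0.697, 0.717, -0.0, -0.0]
force: [-0.4, -0.0, -1.5]
width: 0.314
gripper_force: 59.3
time_s: 11.6
position: [0.4771, 0.0922, 0.039]
tool_rot: [0.697, 0.717, 0.0, -0.0]
force: [-0.1, 0.9, -1.1]
width: 0.317
gripper_force: 59.3
pos [0.4771 0.0922 0.039 ] yaw 1.63 q1,q6 [-0.02 -0.05] shift mm [-0.6  1.5  1. ] turn 0.0 tilt [-0.  0.]
tensile_bar 0.69 c 482.7 -31.0 size 145.1 29.2 yaw 88.83 touches edge [312 270] [362 280]
tensile_bar 0.64 c 472.9 103.8 size 33.7 80.3 yaw -87.75 touches edge [324 291] [340 315]
```

```bash
python3 -m inch '[[[0,0,0.0005],0],[[0,0,0.001],0],[[0,0,0.001],0]]'
python3 -m inch '[[[0,0,0.0005],0],[[0,0,0.001],0],[[0,0,0.001],0]]'
```

```text
time_s: 12.18
position: [0.4772, 0.0922, 0.0381]
tool_rot: [0.697, 0.717, -0.0, -0.0]
force: [0.1, -0.2, 1.3]
width: 0.313
gripper_force: 59.5
time_s: 12.55
position: [0.4772, 0.0923, 0.0376]
tool_rot: [0.697, 0.717, -0.0, -0.0]
force: [-2.8, 0.6, 6.4]
width: 0.317
gripper_force: 60.1
```

```bash
python3 -m inch '[[[0,0,-0.0005],0],[[0,0.006,-0.0007],0],[[0,0.012,-0.0007],0],[[0,0.018,-0.0007],0],[[0,0.02,-0.0007],0]]'
python3 -m inch '[[[0,0.001,0],0],[[0,0.002,0],0],[[0,0.002,0],0]]'
python3 -m inch '[[[0,0.001,0],0],[[0,0.0015,0],0],[[0,0.0015,0],0]]'
```

```text
time_s: 13.18
position: [0.4977, 0.0927, 0.0377]
tool_rot: [0.697, 0.717, -0.0, 0.0]
force: [-4.1, -0.3, 5.1]
width: 0.314
gripper_force: 59.9
time_s: 13.55
position: [0.4991, 0.0928, 0.0377]
tool_rot: [0.697, 0.717, -0.0, -0.0]
force: [-3.0, -0.8, 5.6]
width: 0.313
gripper_force: 60.0
time_s: 13.92
position: [0.5006, 0.0929, 0.0377]
tool_rot: [0.697, 0.717, -0.0, -0.0]
force: [-3.5, 0.2, 4.9]
width: 0.315
gripper_force: 60.0
```

```bash
python3 -m inch '[[[0,0.001,0],0],[[0,0.001,0],0]]'; python3 -m inch '[[[0,0.001,0],0],[[0,0.001,0],0]]'; python3 -m inch '[[[0,0.001,0],0],[[0,0.001,0],0]]'
```

```text
time_s: 14.18
position: [0.5016, 0.0929, 0.0377]
tool_rot: [0.697, 0.717, -0.0, -0.0]
force: [-2.6, -0.5, 5.3]
width: 0.314
gripper_force: 60.0
time_s: 14.42
position: [0.5021, 0.0929, 0.0376]
tool_rot: [0.697, 0.717, -0.001, -0.001]
force: [-4.1, -0.3, 5.4]
width: 0.316
gripper_force: 60.1
time_s: 14.68
position: [0.5023, 0.093, 0.0375]
tool_rot: [0.697, 0.717, -0.001, -0.001]
force: [-7.2, 0.1, 8.1]
width: 0.314
gripper_force: 60.2
```

```bash
cat > ft.py <<'E'
from h import *
o=robot.get_obs();print("F",o["force"].round(2),"M",o["torque"].round(3),"pos",o["position"].round(4),"yaw",np.degrees(np.arctan2(toolT(o)[1,1],toolT(o)[0,1])).round(2))
E
python3 ft.py; python3 -m inch '[[[0,0.001,0],0],[[0,0.001,0],0]]'; python3 ft.py;python3 -m inch '[[[0,0.001,0],0],[[0,0.001,0],0]]'; python3 ft.py;
```

```text
F [-7.17  0.11  8.1 ] M [-0.25   0.966 -0.212] pos [0.5023 0.093  0.0375] yaw 1.61
time_s: 14.92
position: [0.5024, 0.093, 0.0374]
tool_rot: [0.697, 0.717, -0.002, -0.002]
force: [-8.0, 0.3, 9.3]
width: 0.313
gripper_force: 60.4
F [-7.98  0.27  9.31] M [-0.322  1.331 -0.234] pos [0.5024 0.093  0.0374] yaw 1.58
time_s: 15.18
position: [0.5026, 0.093, 0.0372]
tool_rot: [0.697, 0.717, -0.003, -0.003]
force: [-9.8, -1.4, 11.3]
width: 0.316
gripper_force: 60.6
F [-9.83 -1.36 11.26] M [-0.3    1.671 -0.387] pos [0.5026 0.093  0.0372] yaw 1.57
```

```bash
python3 -m inch '[[[0,-0.001,-0.0006],0],[[0,-0.001,-0.0006],0]]' >/dev/null; python3 ft.py; python3 -m inch '[[[0,0,0],-0.4],[[0,0,0],-0.4]]'>/dev/null; python3 ft.py;python3 -m inch '[[[0,0,0],-0.4],[[0,0,0],-0.4]]'>/dev/null; python3 ft.py;
```

```text
F [-6.53 -0.22  6.71] M [-0.278  0.989 -0.327] pos [0.5025 0.093  0.0375] yaw 1.58
F [-5.29 -0.82  6.64] M [-0.321  1.126 -0.473] pos [0.5024 0.093  0.0375] yaw 1.93
F [-6.68 -0.42  7.41] M [-0.309  1.177 -0.588] pos [0.5023 0.093  0.0375] yaw 2.27
```

```bash
python3 -m inch '[[[0,-0.001,-0.001],0.3],[[0,-0.001,-0.001],0.3]]'; python3 ft.py; python3 -m inch '[[[0,-0.001,-0.001],0.3],[[0,-0.001,-0.001],0.3],[[0,-0.001,-0.001],0.3]]' 0.4; python3 ft.py
python3 -c "
from h import *
p=robot.get_image('top');barpose(p,cam(p),.045);p,T=wrist();barpose(p,T,.045)"
```

```text
time_s: 16.18
position: [0.5019, 0.0929, 0.0381]
tool_rot: [0.694, 0.72, -0.001, -0.001]
force: [-4.7, -0.0, 0.6]
width: 0.315
gripper_force: 59.5
F [-4.7  -0.    0.64] M [-0.172  0.764 -0.347] pos [0.5019 0.0929 0.0381] yaw 2.07
time_s: 16.55
position: [0.5035, 0.0929, 0.0407]
tool_rot: [0.696, 0.718, 0.001, 0.001]
force: [0.8, -0.4, -0.5]
width: 0.596
gripper_force: 0.0
F [ 0.8  -0.42 -0.52] M [-0.036  0.038 -0.015] pos [0.5035 0.0929 0.0407] yaw 1.86
tensile_bar 0.78 c 508.6 -52.1 size 104.9 29.4 yaw 88.82 touches edge [326 261] [362 271]
tensile_bar 0.9 c 501.8 90.6 size 29.1 99.1 yaw -88.28 touches edge [277 186] [361 430]
```

```bash
python3 -m inch '[[[0,0,-0.05],0],[[0,0,-0.1],0],[[0.02,0,-0.15],0],[[0.05,0,-0.19],0],[[0.07,0,-0.2],0]]'; python3 -m inch '[[[0.02,0,0],0],[[0.02,0,0],0],[[0.02,0,0],0]]'
python3 - <<'E'
from h import *
p,T=wrist();np.savez('w4',T=T,**{k:p[k] for k in('fx','fy','cx','cy')});cv2.imwrite('pics/w4.png',p['color']);plan(.505,.0173,.21,140)
for t in('mic_stand','spindle','ratchet_top'):
    for m in robot.masks_of(p,t)[:2]: print(t,m['score'],m['location'])
barpose(p,T,.045)
E
```

```text
time_s: 17.38
position: [0.502, 0.1641, 0.2446]
tool_rot: [0.696, 0.718, 0.003, 0.002]
force: [-0.3, -0.1, 0.3]
width: 0.603
gripper_force: 0.0
time_s: 17.75
position: [0.4995, 0.1824, 0.2398]
tool_rot: [0.696, 0.718, -0.0, -0.0]
force: [-0.0, -0.4, -0.4]
width: 0.601
gripper_force: 0.0
pos [0.4996 0.1822 0.2398] yaw 1.81 q1,q6 [0.16 0.13] shift mm [-165.     0.2   29.8] turn -138.2 tilt [-0.0008 -0.0005]
mic_stand 0.89 [344.6, 369.8]
spindle 0.42 [321.6, 379.0]
tensile_bar 0.76 c 502.1 72.6 size 28.6 136.7 yaw -87.65 touches edge [306 250] [338 386]
```

View pics/w4.png

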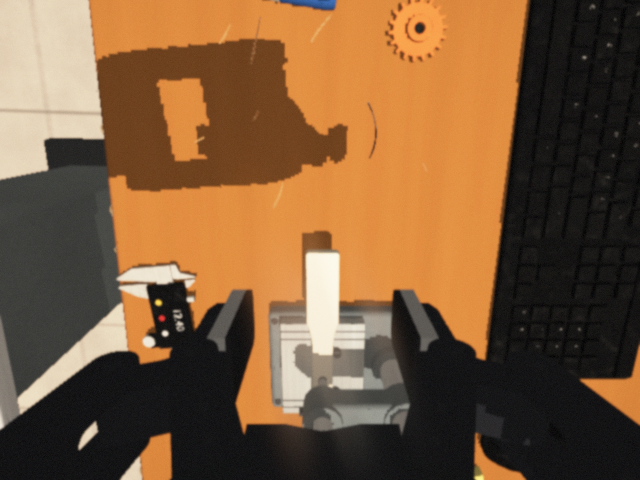

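The bar lies across the table under the spindle: its end is at row 250 and its left shoulder near row 335. Now I'll go above the knob with the wrist wound back, to give room for the clockwise turn.

```bash
python3 -m inch '[[[-0.033,0,-0.02],-10],[[-0.066,0,-0.02],-20],[[-0.1,0,-0.02],-30],[[-0.13,0,-0.02],-40],[[-0.165,0,-0.02],-50]]'
python3 -m inch '[[[0,0,0],-10],[[0,0,0],-20],[[0,0,0],-30],[[0,0,0],-40],[[0,0,0],-50]]'>/dev/null
python3 -m inch '[[[0,0,0],-10],[[0,0,0],-20],[[0,0,0],-30],[[0,0,0],-38],[[0,0,0],-38]]'>/dev/null
python3 - <<'E'
from h import *
p,T=wrist();np.savez('w5',T=T,**{k:p[k] for k in('fx','fy','cx','cy')});cv2.imwrite('pics/w5.png',p['color']);plan(.505,.0173,.21,140)
for t in('mic_stand','spindle','ratchet_top'):
    for m in robot.masks_of(p,t)[:2]: print(t,m['score'],m['location'],m['region'].sum(),ray(p,T,m['location'],.18))
print(robot.get_obs()['qpos'])
E
```

```text
time_s: 18.62
position: [0.5049, 0.0167, 0.2603]
tool_rot: [0.324, 0.946, 0.0, 0.0]
force: [0.4, 0.4, -0.2]
width: 0.605
gripper_force: 0.0
pos [0.5049 0.0177 0.2602] yaw 139.67 q1,q6 [-0.17 -2.6 ] shift mm [ 0.3 -0.3 50.2] turn -0.3 tilt [-0.0001 -0.0001]
mic_stand 0.83 [299.5, 210.7] 17262 [ 0.50146794 -0.00599842  0.18      ]
mic_stand 0.27 [293.7, 165.5] 7147 [ 0.48749219 -0.02664457  0.18      ]
spindle 0.83 [319.7, 228.7] 1466 [0.49965472 0.00906176 0.18      ]
ratchet_top 0.76 [319.9, 235.0] 975 [0.50194906 0.01192291 0.18      ]
[-1.65794573e-01 -1.17049417e-01  1.95447829e+00 -2.90131264e-05
  1.30414811e+00 -2.60469097e+00]
```

View pics/w5.png

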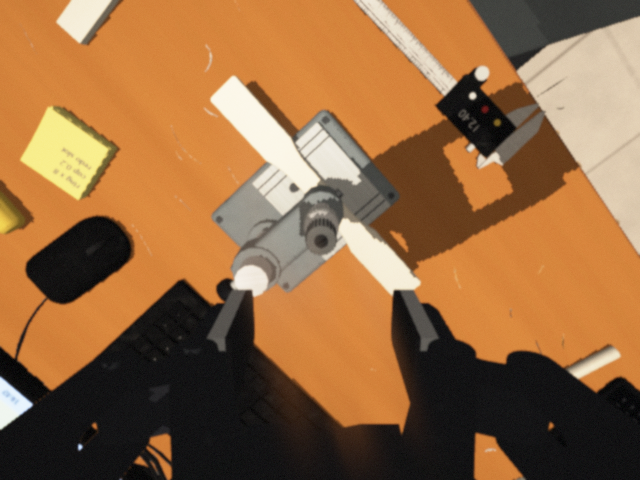

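The knob top is centred near (321,240), and the pin at (294,187) sits against the bar's waist edge. I'll take a second, lower view to get the knob's position and height.

```bash
python3 -m inch '[[[0,0,0.02],0],[[0,0,0.035],0],[[0,0,0.035],0],[[0,0,0.035],0]]'
python3 - <<'E'
from h import *
p,T=wrist();np.savez('w6',T=T,**{k:p[k] for k in('fx','fy','cx','cy')});cv2.imwrite('pics/w6.png',p['color']);plan(.505,.0173,.21,140)
for m in robot.masks_of(p,'ratchet_top')[:2]: print(m['score'],m['location'],m['region'].sum(),np.argwhere(m['region']).min(0),np.argwhere(m['region']).max(0))
a=cv2.imread('pics/w5.png')[190:270,280:360];b=p['color'][230:310,280:360]
cv2.imwrite('pics/d.png',np.hstack([cv2.resize(i,None,fx=5,fy=5,interpolation=cv2.INTER_CUBIC) for i in(a,b)]))
E
```

```text
time_s: 20.58
position: [0.5053, 0.0179, 0.2257]
tool_rot: [-0.421, 0.907, -0.0, 0.0]
force: [-0.4, -0.1, 0.3]
width: 0.599
gripper_force: 0.0
pos [0.5054 0.0179 0.226 ] yaw 139.82 q1,q6 [-0.17 -2.61] shift mm [ 0.7 -0.  16. ] turn -0.2 tilt [ 0.0012 -0.0002]
0.74 [322.7, 253.0] 1309 [234 303] [276 339]
```

View pics/d.png

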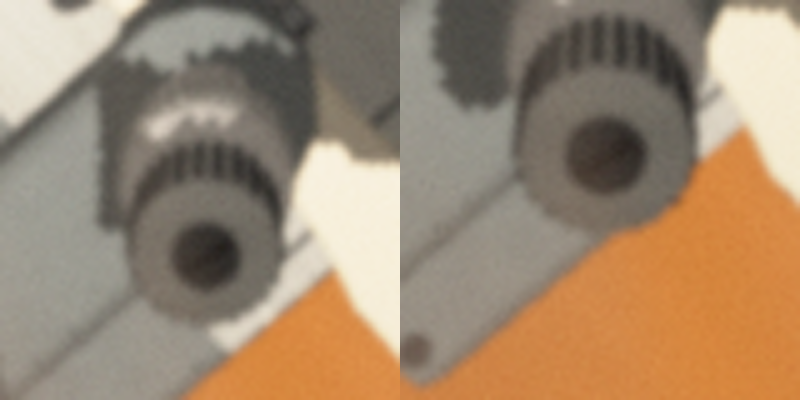

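Knob-top centres: left view (206,255), which is full (321.2,241.0); right view (606,154), which is full (321.2,260.8).

```bash
python3 - <<'E'
from h import *
from scipy.optimize import least_squares
D=[(dict(np.load(f)),u) for f,u in(("w5.npz",(320.8,240.6)),("w6.npz",(320.8,260.4)))]
for z in(.17,.175,.18,.185,.19):print(z,[ray(p,p["T"],u,z)[:2].round(4).tolist() for p,u in D])
s=least_squares(lambda X:np.ravel([proj(p,p["T"],X)-u for p,u in D]),[.505,.017,.18]);print(s.x,s.fun)
for (p,u),d in zip(D,(30,35.2)):
    zc=p["fx"]*.018/d;print("from dia z",(p["T"]@np.array([(u[0]-p["cx"])/p["fx"]*zc,(u[1]-p["cy"])/p["fy"]*zc,zc,1]))[:3].round(4))
E
```

```text
0.17 [[0.5057, 0.017], [0.506, 0.0174]]
0.175 [[0.5047, 0.0159], [0.5048, 0.0161]]
0.18 [[0.5037, 0.0148], [0.5036, 0.0148]]
0.185 [[0.5027, 0.0136], [0.5025, 0.0134]]
0.19 [[0.5017, 0.0125], [0.5013, 0.0121]]
[0.50382075 0.01493442 0.17927036] [ 4.72409720e-02  8.71873177e-05 -4.04882126e-02 -1.55829641e-04]
from dia z [0.5066 0.018  0.1657]
from dia z [0.5062 0.0177 0.1689]
```

```bash
python3 -c "
from h import *
plan(.5043,.016,.164,140)"; python3 -m inch '[[[0.002,-0.0005,0.025],0],[[0.002,-0.0005,0.045],0],[[0.002,-0.0005,0.055],0],[[0.002,-0.0005,0.062],0],[[0.002,-0.0005,0.062],0]]'; python3 -c "
from h import *
plan(.5043,.016,.164,140)";python3 ft.py
```

```text
pos [0.5055 0.0179 0.2262] yaw 139.83 q1,q6 [-0.17 -2.61] shift mm [ 2.3 -0.2 62.2] turn -0.2 tilt [ 0.0015 -0.0003]
time_s: 21.3
position: [0.5042, 0.0161, 0.1634]
tool_rot: [-0.421, 0.907, -0.0, 0.0]
force: [-0.4, 0.4, 0.0]
width: 0.598
gripper_force: 0.0
pos [0.5042 0.0161 0.1634] yaw 139.83 q1,q6 [-0.17 -2.61] shift mm [-0.  -0.1 -0.6] turn -0.2 tilt [ 0. -0.]
F [-0.4   0.41  0.04] M [ 0.02  -0.008 -0.002] pos [0.5042 0.0161 0.1634] yaw 139.83
```

Close gently on the knob and see how far off centre the grip is.

```bash
python3 -m inch '[[[0,0,0],0],[[0,0,0],0],[[0,0,0],0],[[0,0,0],0],[[0,0,0],0]]' 1 20; python3 ft.py;  python3 -m inch '[[[0,0,0],0],[[0,0,0],0]]'; python3 ft.py
```

```text
time_s: 21.92
position: [0.5047, 0.0159, 0.1641]
tool_rot: [-0.421, 0.907, -0.001, 0.001]
force: [0.2, 0.4, 2.6]
width: 0.191
gripper_force: 20.1
F [0.21 0.37 2.57] M [-0.038 -0.069  0.031] pos [0.5047 0.0159 0.1641] yaw 139.83
time_s: 22.18
position: [0.5046, 0.016, 0.164]
tool_rot: [-0.421, 0.907, -0.0, 0.001]
force: [0.3, -0.3, 5.3]
width: 0.197
gripper_force: 20.2
F [ 0.26 -0.34  5.27] M [-0.116 -0.093  0.006] pos [0.5046 0.016  0.164 ] yaw 139.83
```

```bash
python3 -m inch '[[[0,0,-0.0004],0],[[0,0,-0.0004],0]]'>/dev/null; python3 ft.py; python3 -m inch '[[[0,0,0.0003],10],[[0,0,0.0006],20],[[0,0,0.0008],30],[[0,0,0.0011],40],[[0,0,0.0014],50]]'; python3 ft.py
```

```text
F [ 0.83 -1.66  5.29] M [-0.134 -0.231  0.006] pos [0.5045 0.016  0.164 ] yaw 139.83
time_s: 23.05
position: [0.5046, 0.0157, 0.1626]
tool_rot: [0.004, 1.0, -0.0, 0.001]
force: [0.9, -0.9, 4.9]
width: 0.194
gripper_force: 20.2
F [ 0.87 -0.89  4.86] M [-0.217 -0.232 -0.02 ] pos [0.5046 0.0157 0.1626] yaw 89.51
```

```bash
cat > s.py <<'E'
from h import *
a=[]
for i in range(6):
    robot.get_image("wrist");o=robot.get_obs();a.append([*o["force"],*o["torque"],o["position"][2]*100])
a=np.array(a);print("t",round(o["time_s"],2),"mean",a.mean(0).round(4),"std",a.std(0).round(3),"yaw",np.degrees(np.arctan2(toolT(o)[1,1],toolT(o)[0,1])).round(2))
E
python3 s.py; python3 -m inch '[[[0,0,0.0003],10],[[0,0,0.0006],20],[[0,0,0.0008],30]]'; python3 s.py
```

```text
t 23.35 mean [ 1.44050e+00 -1.69010e+00  5.16680e+00 -2.92300e-01 -3.07500e-01
 -1.29000e-02  1.62614e+01] std [0.543 0.667 0.284 0.031 0.033 0.037 0.002] yaw 89.95
time_s: 23.72
position: [0.5045, 0.0157, 0.1618]
tool_rot: [0.262, 0.965, -0.0, 0.001]
force: [1.7, -1.6, 4.8]
width: 0.195
gripper_force: 20.2
t 24.02 mean [ 1.6823 -2.7511  5.135  -0.385  -0.3238 -0.0167 16.1777] std [0.493 0.355 0.369 0.016 0.019 0.017 0.002] yaw 59.98
```

```bash
cat > s.py <<'E'
from h import *
a=[]
for i in range(2):
    robot.get_image("wrist");o=robot.get_obs();a.append([*o["force"],o["position"][2]*1000,o["joint_torque"][5]*1000])
a=np.array(a);print("t",round(o["time_s"],2),"F,z,tau6(mNm)",a[:,:3].mean(0).round(1),a[:,3].round(2),a[:,4].round(2),"yaw",np.degrees(np.arctan2(toolT(o)[1,1],toolT(o)[0,1])).round(2),"q6",o["qpos"][5].round(3))
E
python3 s.py; python3 -m inch '[[[0,0,0.0003],10],[[0,0,0.0006],20]]'>/dev/null; python3 s.py;python3 -m inch '[[[0,0,0.0003],10],[[0,0,0.0005],20]]'>/dev/null; python3 s.py
```

```text
t 24.12 F,z,tau6(mNm) [ 2.  -2.1  5.4] [161.75 161.78] [-25.85 -25.92] yaw 59.98 q6 -1.216
t 24.48 F,z,tau6(mNm) [ 1.5 -2.5  5.3] [161.18 161.21] [232.02 307.59] yaw 39.85 q6 -0.865
t 24.82 F,z,tau6(mNm) [ 1.  -2.3  4.7] [160.63 160.63] [231.83 307.34] yaw 19.85 q6 -0.516
```

```bash
python3 s.py; python3 s.py; python3 s.py; python3 -m inch '[[[0,0,0.0003],10],[[0,0,0.0003],10],[[0,0,0.0003],10],[[0,0,0.0003],10],[[0,0,0.0003],10]]'>/dev/null; python3 s.py
```

```text
t 24.93 F,z,tau6(mNm) [ 1.4 -2.1  4.9] [160.66 160.66] [ 50.15 -12.67] yaw 19.98 q6 -0.518
t 25.02 F,z,tau6(mNm) [ 1.9 -2.7  5.7] [160.65 160.67] [-24.39 -26.38] yaw 19.99 q6 -0.518
t 25.12 F,z,tau6(mNm) [ 1.2 -2.9  5.6] [160.66 160.67] [-26.68 -26.74] yaw 19.99 q6 -0.518
t 25.85 F,z,tau6(mNm) [ 0.9 -3.1  5.8] [160.39 160.37] [-27.09 -27.1 ] yaw 9.99 q6 -0.344
```

```bash
python3 s.py; python3 -m inch '[[[0,0,0],10],[[0,0,0],10]]'>/dev/null; python3 s.py;  python3 -m inch '[[[0,0,0],10],[[0,0,0],10]]'>/dev/null; python3 s.py
```

```text
t 25.95 F,z,tau6(mNm) [ 1.4 -2.5  5.1] [160.37 160.37] [-27.1  -27.09] yaw 9.99 q6 -0.344
t 26.3 F,z,tau6(mNm) [ 1.9 -2.7  5.4] [160.13 160.11] [23.9  -7.35] yaw 0.05 q6 -0.17
t 26.65 F,z,tau6(mNm) [ 1.8 -3.2  3.5] [159.88 159.88] [24.64 -4.54] yaw -9.94 q6 0.004
```

```bash
python3 -m inch '[[[0,0,0.0003],10],[[0,0,0.0003],10]]'>/dev/null; python3 s.py; python3 -m inch '[[[0,0,0.0003],10],[[0,0,0.0003],10]]'>/dev/null; python3 s.py;  python3 -m inch '[[[0,0,0.0003],10],[[0,0,0.0003],10]]'>/dev/null; python3 s.py
```

```text
t 27.0 F,z,tau6(mNm) [ 2.4 -4.8  3.2] [159.6  159.61] [24.62 -3.8 ] yaw -19.94 q6 0.178
t 27.35 F,z,tau6(mNm) [ 2.3 -4.1  3.1] [159.35 159.32] [24.56 -3.52] yaw -29.93 q6 0.353
t 27.7 F,z,tau6(mNm) [ 1.  -4.2  3.4] [159.14 159.14] [39.29 12.09] yaw -39.93 q6 0.527
```

```bash
python3 -m inch '[[[0,0,0],10],[[0,0,0],10]]'>/dev/null; python3 s.py; python3 -m inch '[[[0,0,0],10],[[0,0,0],10]]'>/dev/null; python3 s.py
```

```text
t 28.05 F,z,tau6(mNm) [ 1.  -4.5  2.7] [159.05 159.05] [48.9  21.64] yaw -49.93 q6 0.702
t 28.4 F,z,tau6(mNm) [ 1.3 -5.   2. ] [159.08 159.05] [48.95 21.46] yaw -59.94 q6 0.877
```

Past yaw −40° z stays at 159.05 and the torque steps up, so the spindle is on the bar and the ratchet is slipping, about 18° so far. I'll turn 70° more.

```bash
python3 -m inch '[[[0,0,0],10],[[0,0,0],20],[[0,0,0],30],[[0,0,0],40],[[0,0,0],50]]'>/dev/null; python3 s.py; python3 -m inch '[[[0,0,0],10],[[0,0,0],20],[[0,0,0],20],[[0,0,0],20]]'>/dev/null; python3 s.py
python3 -m inch '[[[0,0,0],0],[[0,0,0],0],[[0,0,0],0]]' 0.4; python3 s.py
```

```text
t 29.12 F,z,tau6(mNm) [ 1.4 -4.2  3. ] [159.03 159.06] [225.01 401.41] yaw -110.02 q6 1.751
t 29.73 F,z,tau6(mNm) [ 1.3 -2.9  2.5] [159.04 159.07] [18.   19.06] yaw -130.01 q6 2.099
time_s: 30.1
position: [0.5035, 0.0165, 0.1585]
tool_rot: [0.939, -0.343, -0.001, -0.0]
force: [0.5, -0.5, -0.3]
width: 0.604
gripper_force: 0.0
t 30.2 F,z,tau6(mNm) [-0.  -0.1 -0.2] [158.69 158.83] [-1.7 -1.3] yaw -130.15 q6 2.102
```

Slip is about 88–90° with z constant. Now I'll lift clear, move away and check the result.

```bash
python3 -m inch '[[[0,0,-0.02],0],[[0,0,-0.06],0],[[0,0,-0.1],0],[[0,0,-0.1],0],[[0,0,-0.1],0]]'
python3 - <<'E'
from h import *
p,T=wrist();cv2.imwrite('pics/w7.png',p['color'][:480]);barpose(p,T,.045)
for n in("top","scene"):
    p=robot.get_image(n)
    for t in ("tensile_bar","straight_bar","marker_blue","print_gear","knob_part"):
        barpose(p,cam(p),.045 if t[0]=="t" else .01,t)
E
```

```text
time_s: 30.82
position: [0.5036, 0.0162, 0.2584]
tool_rot: [0.939, -0.343, -0.001, 0.0]
force: [-0.0, -0.9, -1.1]
width: 0.598
gripper_force: 0.0Traceback (most recent call last):
  File "<stdin>", line 2, in <module>
  File "h.py", line 22, in barpose
    m=robot.masks_of(p,thing)[0];r=m["region"].astype(np.uint8)
      ~~~~~~~~~~~~~~~~~~~~~~~^^^
IndexError: list index out of range
```

View pics/w7.png

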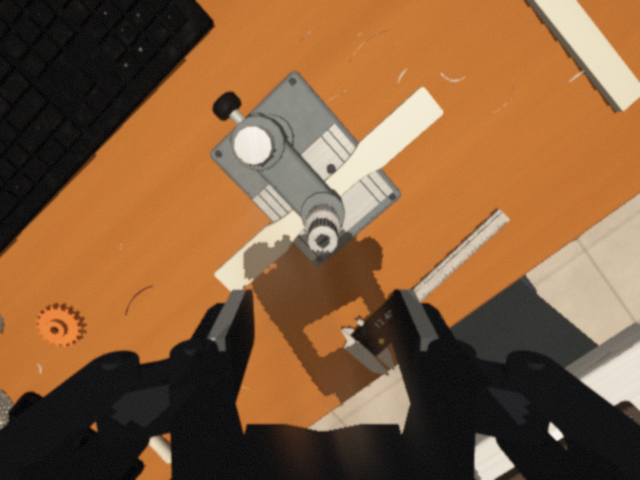

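The bar lies crosswise under the closed spindle, knob at (322,238). The far pin at (332,169) sits at the waist edge. A numeric check of that contact follows.

```bash
python3 - <<'E'
from h import *
o=robot.get_obs();p,T=wrist();g=cv2.cvtColor(p["color"],cv2.COLOR_BGR2GRAY)
th=np.radians(1.8)
for nm,(x0,y0) in {"a":(504.4,16.5)}.items():
  for ys in(-18,-20,-22,-24,-26):
    row=[]
    for xs in range(0,24):
        X=np.array([x0+np.cos(th)*xs-np.sin(th)*ys,y0+np.sin(th)*xs+np.cos(th)*ys,44])/1000
        u=proj(p,T,X);row.append(int(cv2.getRectSubPix(g,(1,1),tuple(map(float,u)))[0,0]))
    print(ys,u.round(0),row)
for t,n in(("tensile_bar","scene"),("tensile_bar","top"),("straight_bar","top"),("marker_blue","top"),("print_gear","top")):
    q=robot.get_image(n)
    try: barpose(q,cam(q),.045 if t[0]=="t" else .01,t)
    except IndexError: print(t,"none")
E
```

```text
-18 [318. 164.] [232, 231, 233, 232, 233, 233, 232, 231, 219, 186, 173, 188, 198, 200, 204, 208, 212, 212, 210, 209, 208, 213, 214, 213]
-20 [320. 162.] [232, 232, 233, 233, 233, 232, 233, 232, 222, 189, 152, 130, 114, 106, 116, 143, 186, 202, 210, 209, 208, 213, 215, 213]
-22 [321. 161.] [232, 232, 232, 233, 233, 232, 233, 232, 223, 181, 120, 88, 75, 73, 76, 79, 96, 136, 186, 204, 209, 212, 215, 214]
-24 [323. 159.] [232, 232, 233, 233, 233, 234, 233, 232, 219, 174, 111, 80, 74, 75, 79, 77, 79, 104, 158, 199, 209, 212, 215, 215]
-26 [325. 158.] [233, 233, 233, 234, 233, 234, 234, 231, 218, 179, 134, 108, 93, 82, 79, 83, 99, 138, 184, 205, 211, 215, 217, 216]
tensile_bar 0.63 c 458.3 -313.4 size 63.0 81.7 yaw -68.8 touches edge [387 205] [407 221]
tensile_bar 0.56 c 506.7 -73.8 size 61.3 32.3 yaw 88.8 touches edge [341 261] [362 272]
straight_bar 0.82 c 484.8 -239.7 size 199.1 27.0 yaw 5.26 touches edge [399 242] [416 308]
marker_blue 0.6 c 440.3 352.4 size 12.9 122.4 yaw -5.78 touches edge [204 273] [212 314]
print_gear 0.64 c 572.5 324.1 size 41.8 42.3 yaw -44.69 touches edge [211 242] [225 256]
```

```bash
python3 -c "
from bench import robot
print(robot.sign_off())"
```

```text
the job is handed in; nothing more can be done
None
```

The job is handed in: the tensile bar is clamped flat and crosswise in the micrometer, waist against the stop pins. I checked the right-hand pin in the last picture and judged the left by contact force. The ratchet slipped about a quarter turn (roughly 88°), and the arm is clear after about 31 s; a last look at the straight bar, marker and gear showed them unmoved.

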